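# Clear the bracing block, seat the fittings jar and unscrew its cap

### The job

At the packing bench, lift the wood offcut off the blue bracing block and get it into the grey scrap bin, then set the capped square fittings jar fully down, upright, in the block's square pocket so that the jar cannot turn. With the jar braced there, unscrew its red cap anticlockwise (about a quarter turn) and turn no further once the thread lets go, then lift the cap straight up and finish while still holding it level, clear of the jar and a couple of centimetres above its mouth. Never tip the jar over, leave it seated in the block, and leave the tape roll and the small carton where they are.

Things in the scene. Friction and masses are not known exactly. Their poses are not given: they have to be found in the camera images.
- offcut: Pale wood batten offcut, loose, 130 (its x) x 30 x 30 mm, about 70 g, lying flat across the top of the bracing block (its underside 22 mm above the bench). Origin at the centre of its underside.
- offcut_center (a point): Centre of the offcut, 15 mm above its origin.
- bin: Grey open-topped plastic scrap bin, fixed, 200 x 200 mm outside, 80 mm high, walls 4 mm. Origin at the centre of its underside, z up. It may stand left or right of the block.
- brace: Blue bracing block fixed to the bench, 98 x 98 mm, 22 mm high, with a square open-topped pocket 66 x 66 mm (sides along its x and y), chamfered at the top edge; pocket floor 6 mm above the bench. Two flat screw feet, 5 mm high, reach to 76 mm from the centre along its +x and -x. Origin at the centre of its underside.
- jar: Clear square jar of metal fittings, loose, 0.25 to 0.45 kg, upright. Body 60 x 60 mm (sides along its x and y; any of the four ways round fits the pocket with 3 mm to spare each side), 60 mm high; round neck above, rim at 96 mm. Origin: centre of its underside, z up. Can be carried by its tight cap. In the pocket it can still twist about 0.11 rad either way.
- jar_rim (a point): Centre of the jar's mouth, 96 mm above its underside; axes as the jar's. Neck 42 mm across, two thread segments centred on its +x and -x sides. An orange mark on the jar's +y side and shoulder shows where the cap lets go.
- cap: Red twelve-sided screw cap on the jar, about 59 mm across, 34 mm high, 50 g. Origin: centre of its lower edge, 70 mm above the jar's underside (10 mm above its shoulder); z up. At the start its +x is 0.1 rad clockwise to 0.25 rad anticlockwise (from above) of the jar's +x, held by the thread, tight from a liner pressed with 12 N (0.3 to 0.7 N m to turn).
- cap_top (a point): Centre of the cap's top, 34 mm above its origin; a white stripe points along the cap's +x. The thread is flat: the cap does not rise as it turns. Lifts straight off when its +x is 0.96 to 2.18 rad anticlockwise of the jar's +x (stripe towards the orange mark: 1.57, the middle); a stop resists at about 2.2 and, if forced past it, the thread catches again.
- tape: Bystander: roll of packing tape lying flat, 84 mm across, 25 mm high. Origin at the centre of its underside.
- carton: Bystander: small cardboard carton 90 x 60 x 45 mm. Origin at the centre of its underside.
Things that resemble listed ones, but are neither listed nor needed, are in the scene too. Of the things that look like the jar, the largest one is meant.

How it is judged:
By the outcome, as a careful person would: the job done as asked, in the order asked, and still so for the second after the job is handed in, while the arm keeps its last pose, push and grip.
It also fails if it takes over 59 s, if anything falls off the work surface, if the arm or the gripper's body presses on something with over 40 N, if the wrist force passes 120 N, or if a joint passes its speed limit or range.

### The arm

A 7-joint arm with a two-finger parallel gripper is mounted at the origin on the work surface. World frame = base frame: x ahead of the robot, y to its left, z up, the work surface at z = 0. Lengths are in m, angles in rad, forces in N, time in s.
With the tool pointing down it reaches from about 0.4 to 0.85 m from the base axis. Payload 6.9 kg.
Tool frame: the origin (TCP) lies midway between the tips of the shut fingers; the grasp point (between the pads) lies behind it (ctrl.pinch_z is the z of the grasp point in the tool frame, in m); z points along the fingers, y is the line along which they close (so a half turn about z gives the same grasp; the last joint's range is limited). The gripper opens to 85 mm and grips with 20 to 120 N. Pads are 22 mm wide; open, the fingers measure 114 mm over their backs; the gripper's body (76 mm by 85 mm) begins 54 mm behind the grasp point. The pads swing forward as they close: fully open they stand 13 mm farther back than shut.
Start: joints at [-1.175, 0.507, -0.238, 1.5, 0.126, 1.149, -0.155], TCP at [0.179, 0.599, 0.231] pointing down, gripper open.
Joint ranges: [-3.08, 3.08], [-0.24, 2.05], [-1.43, 1.35], [0, 2.5], [-1.52, 4.66], [0.17, 1.96], [-2.89, 2.89]. Speed limits (rad/s): [2.39, 2.39, 3.14, 3.14, 3.14, 3.14, 3.14].

### API

Orientations are given as a unit quaternion [w, x, y, z].
In Python, from station import ctrl, get_state, vision, ticket, models gives the robot as it stands. Calls block until the motion is done:
- ctrl.movep(position, orientation): joint-space move of the TCP to a pose.
- ctrl.movel(position, frame=None, max_speed=0.15): straight line of the TCP; frame=None keeps the orientation; max_speed is the mean speed in m/s.
- ctrl.set_joints(angles): joint-space move.
- ctrl.ungrasp() and ctrl.close_gripper(force=None): open the fingers fully, or close them until they stop; force is the grip in N (None keeps the last).
- ctrl.pause(seconds).
- ctrl.ik(position, orientation): joint angles nearest the present ones, or None.
- get_state(): the state.
- vision.grab_frame(name): name is "scene" or "top" or "wrist"; returns (picture, depth): 420x560x3 uint8, blue, green, red; 420x560 float32, m along the optical axis (not along the pixel's ray), 0 where there is no reading.
- vision.camera_info(name): a dict with "mtx" (3x3 intrinsics, pixels), "R" (3x3) and "t" (3): a world point X has camera coordinates R X + t; the wrist camera has in their place "hand_eye" (4x4, takes a point from camera to tool coordinates, whose origin is the TCP and whose axes are the flange's). Camera axes: x right, y down, z forward; pixel columns grow to the right and rows downward; lengths in m; the calibration is good to about 2 mm. A picture is of the moment at which its call begins: read the wrist's pose just before it. camera_info takes no time and is no camera call.
A pose or a line that the arm cannot do raises ctrl.Unreachable and nothing moves.
- ticket.close_job(): hands the job in; it is judged then, once.
Trained networks look in the newest picture that a camera, given by its name, has taken for a name from the list of things; names that differ only in an ending like _2 or _b are one class to them, and where a whole thing is asked for, a point or a joint stands for the part that bears it (a point fixed in the world has none). Each returns a list of dicts, best first, with "p" (0 to 1); they miss things now and then, are a little off and sometimes report something else, mostly with a low value. They report only what shows in the picture. A call takes as long as a camera call. They do not tell look-alikes from the thing itself.
- models.recognise(camera, target): "point" ([column, row] in pixels, amid what is visible of it).
- models.masks_of(camera, target): "mask" (420x560 bool, what is visible of it) and "point" ([column, row] in pixels, amid what is visible of it).
The state is a dict: "time": time; "qpos": joint angles; "qd": joint speeds; "tau": joint torques, N m; "tcp_pos": TCP position; "eef_rot": TCP orientation; "contact_force": force on the tool from outside, world axes, zero at the start; "wrist_torque": the same for the moment, N m; "width": finger opening in m; "gripper_force": force on a finger pad.
Only numpy, scipy, OpenCV 4.12 (cv2) and the standard library are available. Lean on these libraries where they do the work, as an engineer would, in place of code of your own. Each camera call takes 0.05 s, during which the arm holds its last target. There are 200 camera calls.

## Working session

There is one attempt and no reset: what is moved stays moved. The work goes in short steps, each a Python script; the robot and the scene stay as the last script left them, time stands still between calls to the robot, and variables do not carry over. Pictures are saved under pics/ and viewed, at most 10 in all, crops included, and the job is handed in when it is done.

```bash
ls; mkdir -p pics
cat > h.py <<'E'
import numpy as np, cv2
from station import ctrl, get_state, vision, ticket, models
from scipy.spatial.transform import Rotation as Rt
def quat(yaw):  # tool down; tool y axis (closing line) at angle: x=(c,s),y=(s,-c)
    c=Rt.from_euler('z',yaw)*Rt.from_euler('x',np.pi); q=c.as_quat(); return [q[3],q[0],q[1],q[2]]
def campose(name,st=None):
    i=vision.camera_info(name); K=np.array(i['mtx'])
    if name!='wrist': return K,np.array(i['R']),np.array(i['t'])
    H=np.array(i['hand_eye']); w,x,y,z=st['eef_rot']; R=Rt.from_quat([x,y,z,w]).as_matrix()
    Rc=R@H[:3,:3]; tc=R@H[:3,3]+np.array(st['tcp_pos']); return K,Rc.T,-Rc.T@tc
def cloud(dep,K,R,t):
    v,u=np.mgrid[0:dep.shape[0],0:dep.shape[1]]
    P=np.stack([(u-K[0,2])/K[0,0]*dep,(v-K[1,2])/K[1,1]*dep,dep],-1)
    return (P-t)@R
def grab(name):
    st=get_state(); im,d=vision.grab_frame(name); K,R,t=campose(name,st); return im,d,cloud(d,K,R,t),(K,R,t)
E
python3 - <<'E'
from h import *
s=get_state(); print(s['time'],s['tcp_pos'],s['eef_rot'],ctrl.pinch_z,s['width'])
ims=[]
for n in ['scene','top']:
    im,d,P,_=grab(n); cv2.imwrite(f'pics/{n}0.png',im)
    for o in ['offcut','bin','brace','jar','cap','tape','carton']:
        for m in models.masks_of(n,o)[:4]:
            if m['p']<.15: continue
            q=P[m['mask']&(d>0)]
            if len(q): print(n,o,round(m['p'],2),np.round(m['point']),np.round(np.median(q,0),3),np.round(np.percentile(q,2,0),3),np.round(np.percentile(q,98,0),3))
E
```

```text
pics
0.0 [0.17911813 0.59824987 0.2304345 ] [-1.36959524e-04  1.44894852e-01  9.89446656e-01 -8.82399487e-04] -0.0187 0.08546809430457848
scene offcut 0.84 [276. 211.] [ 0.536 -0.008  0.051] [ 0.471 -0.038  0.024] [0.591 0.019 0.054]
scene bin 0.83 [187. 163.] [ 0.473 -0.294  0.03 ] [ 0.371 -0.389  0.001] [ 0.593 -0.17   0.08 ]
scene bin 0.36 [285. 289.] [0.715 0.096 0.021] [0.674 0.055 0.001] [0.753 0.135 0.027]
scene brace 0.93 [278. 224.] [0.546 0.004 0.015] [ 0.483 -0.061 -0.   ] [0.603 0.037 0.024]
scene jar 0.91 [400. 262.] [0.539 0.27  0.042] [0.522 0.24  0.007] [0.543 0.298 0.061]
scene jar 0.88 [446. 295.] [0.575 0.37  0.04 ] [ 0.53   0.347 -0.001] [0.589 0.401 0.069]
scene jar 0.6 [397. 214.] [0.426 0.23  0.043] [0.405 0.208 0.006] [0.443 0.255 0.07 ]
scene cap 0.72 [409. 238.] [0.522 0.269 0.103] [0.484 0.243 0.072] [0.54  0.297 0.106]
scene tape 0.71 [280. 291.] [0.715 0.092 0.02 ] [ 0.673  0.054 -0.001] [0.753 0.134 0.026]
scene carton 0.58 [201. 266.] [ 0.722 -0.084  0.044] [ 0.671 -0.128  0.001] [ 0.76  -0.058  0.047]
top offcut 0.56 [304. 228.] [ 0.527 -0.015  0.051] 
[... 234 characters left out ...]
 0.83 [309. 231.] [ 0.527 -0.022  0.017] [ 0.459 -0.064  0.002] [0.6   0.03  0.024]
top jar 0.94 [203. 278.] [0.419 0.223 0.043] [0.394 0.205 0.004] [0.44  0.244 0.069]
top jar 0.94 [145. 216.] [0.562 0.358 0.042] [0.542 0.341 0.008] [0.587 0.383 0.069]
top jar 0.68 [194. 237.] [0.509 0.236 0.051] [0.476 0.231 0.011] [0.538 0.262 0.062]
top cap 0.72 [180. 236.] [0.51  0.262 0.103] [ 0.481  0.236 -0.   ] [0.537 0.316 0.106]
top cap 0.62 [300. 228.] [ 0.527 -0.015  0.051] [ 0.466 -0.041  0.006] [0.588 0.011 0.055]
top tape 0.89 [262. 141.] [0.723 0.082 0.022] [0.671 0.049 0.002] [0.751 0.128 0.027]
top carton 0.56 [335. 151.] [ 0.708 -0.095  0.044] [ 0.666 -0.125  0.01 ] [ 0.754 -0.064  0.047]
```

View pics/scene0.png

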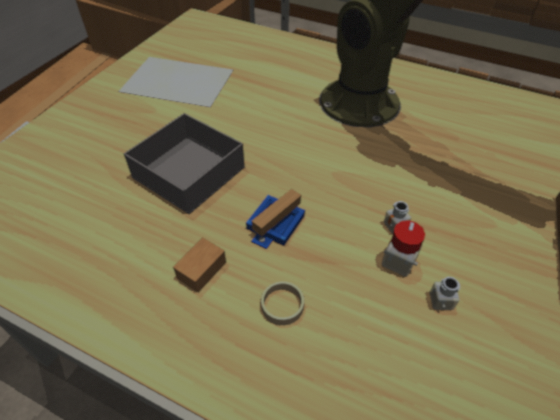

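Run:
```python
import cv2
im=cv2.imread('pics/top0.png'); cv2.imwrite('pics/top0c.png',cv2.resize(im[150:330,110:370],None,fx=3,fy=3,interpolation=cv2.INTER_CUBIC))
```

```text
(no output)
```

View pics/top0c.png

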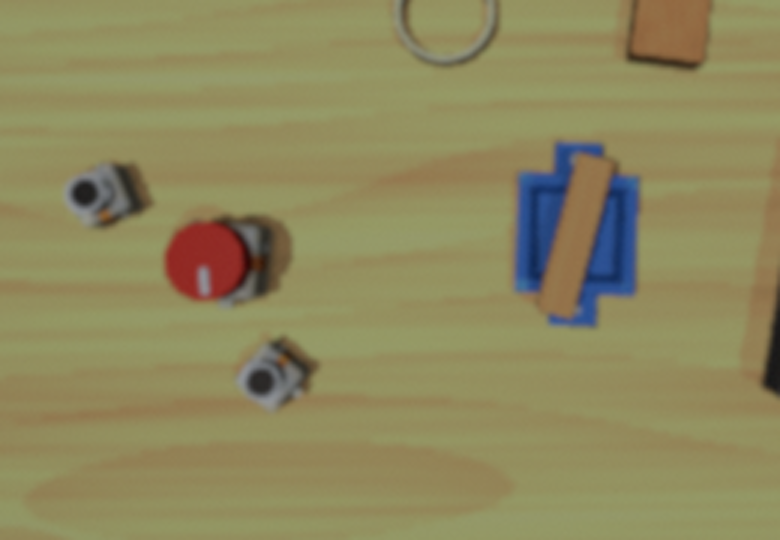

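The jar wanted: the candidates in the scene view are the red-capped jar (402,250), the open jar (446,293) and the open jar (399,215). I choose the capped, largest one. In the close crop its stripe points towards the robot (-x) and its orange mark is on the -y side. The offcut lies across the blue block at (276,211) and the bin is at (187,163). I'll take near wrist views next.

```bash
cat >> h.py <<'E'
def view(cxy,h,yaw,tag):
    """put wrist camera over cxy at height h, with tool down at yaw; return frame"""
    H=np.array(vision.camera_info('wrist')['hand_eye']); q=quat(yaw); R=Rt.from_quat(q[1:]+q[:1]).as_matrix()
    zc=(R@H[:3,2]); o=R@H[:3,3]; 
    # camera axis through (cx,cy,0.05) at range h
    tgt=np.array([cxy[0],cxy[1],0.05]); p=tgt-zc*h-o
    ctrl.movep(list(p),q); im,d,P,C=grab('wrist'); cv2.imwrite(f'pics/{tag}.png',im); np.savez(f'{tag}.npz',im=im,d=d,P=P,K=C[0],R=C[1],t=C[2])
    return im,d,P,C
def rect(P,sel):
    q=P[sel][:,:2].astype(np.float32)*1000; (c,s,a)=cv2.minAreaRect(q); return np.round(c,1),np.round(s,1),round(a,1),len(q)
E
python3 - <<'E'
from h import *
print(np.round(vision.camera_info('wrist')['hand_eye'],3).tolist(), np.round(vision.camera_info('wrist')['mtx'],0).tolist())
for n in ['scene','top']:
    im,d,P,_=grab(n); Z=P[...,2]
    box=lambda x0,x1,y0,y1,z0,z1:(d>0)&(P[...,0]>x0)&(P[...,0]<x1)&(P[...,1]>y0)&(P[...,1]<y1)&(Z>z0)&(Z<z1)
    print(n,'off',rect(P,box(.4,.65,-.1,.1,.046,.06)),'brace',rect(P,box(.4,.65,-.1,.1,.018,.028)),'cap',rect(P,box(.45,.6,.2,.32,.098,.11)),'bin',rect(P,box(.3,.7,-.45,-.1,.072,.09)))
# yaw feasibility
for nm,p in [('jar',(.511,.264,.2)),('brace',(.53,-.015,.2)),('bin',(.48,-.285,.15))]:
    out=[]
    for y in range(-180,181,30):
        try: s=ctrl.ik(list(p),quat(np.radians(y)))
        except Exception as e: s=None
        out.append((y,None if s is None else round(float(s[6]),2)))
    print(nm,out)
t0=get_state()['time']
im,d,P,C=view((.511,.264),.3,np.radians(-163),'wjar'); print('t',get_state()['time']-t0)
Z=P[...,2]
print(rect(P,(d>0)&(Z>.098)&(Z<.11)))
E
```

```text
[[-0.002, -0.953, -0.303, 0.076], [1.0, -0.001, -0.001, -0.0], [0.0, -0.303, 0.953, -0.142], [0.0, 0.0, 0.0, 1.0]] [[294.0, 0.0, 276.0], [0.0, 294.0, 203.0], [0.0, 0.0, 1.0]]
scene off (array([527.6, -10.8]), array([ 31.8, 131.5]), 73.8, 682) brace (array([531.3, -13.1]), array([ 98.8, 123.9]), 87.2, 605) cap (array([510.2, 269.2]), array([60.2, 58.2]), 2.8, 634) bin (array([ 479.5, -281.7]), array([204.8, 202.4]), 79.0, 884)
top off (array([526.4, -14.9]), array([ 30. , 129.8]), 73.7, 690) brace (array([525.3, -17.1]), array([ 97.9, 102.7]), 88.9, 579) cap (array([510.4, 264.9]), array([59.6, 58.2]), 89.5, 569) bin (array([ 479. , -285.9]), array([201.1, 200.2]), 79.1, 769)
jar [(-180, 0.93), (-150, 1.39), (-120, 1.84), (-90, 2.29), (-60, 2.73), (-30, -1.92), (0, -1.81), (30, -1.36), (60, -0.9), (90, -0.45), (120, 0.01), (150, 0.47), (180, 0.93)]
brace [(-180, 1.58), (-150, 2.06), (-120, 2.49), (-90, -2.47), (-60, -1.95), (-30, -1.42), (0, -1.27), (30, -0.8), (60, -0.32), (90, 0.15), (120, 0.62), (150, 1.1), (180, 1.58)]
bin [(-180, 2.39), (-150, 2.79), (-120, 2.84), (-90, -1.87), (-60, -1.49), (-30, -0.96), (0, -0.28), (30, 0.26), (60, 0.73), (90, 1.1), (120, 1.4), (150, 1.9), (180, 2.39)]
t 1.75
(array([512. , 266.6]), array([59.4, 59. ]), 2.6, 3696)
```

View pics/wjar.png

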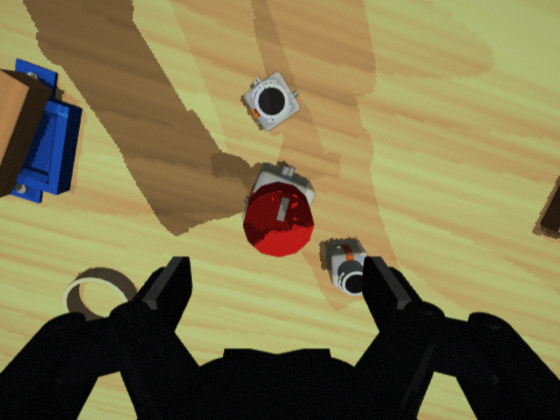

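The wrist view shows the capped jar at (280,215) with its stripe at (283,209), an open jar at (271,100) and another at (348,265). Next I fit the jar yaw and the cap facets from the same frame.

```bash
cat > fit.py <<'E'
from h import *
def capfit(P,d,im,z0=.098,z1=.11,c0=None):
    s=(d>0)&(P[...,2]>z0)&(P[...,2]<z1)
    if c0 is not None: s&=np.hypot(P[...,0]-c0[0],P[...,1]-c0[1])<.045
    q=P[s][:,:2]
    c=np.array(rect(P,s)[0])/1000
    a=np.radians(np.arange(0,360,1)); n=np.c_[np.cos(a),np.sin(a)]
    sup=np.array([np.percentile((q-c)@v,99.5) for v in n])*1000
    f=np.fft.rfft(sup); ph=np.degrees(np.angle(f[12]))/12
    g=im[s].astype(int).min(1); w=q[(g>80)]; w=w[np.hypot(*(w-c).T)<.028]
    v=w.mean(0)-c if len(w) else np.zeros(2)
    # support max at -ph => vertex directions; flats at +15
    return c,sup.min(),sup.max(),'vertex@',round((-ph)%30,1),abs(f[12])/180,'stripe',round(np.degrees(np.arctan2(v[1],v[0])),1),len(w)
def bodyyaw(P,d,c,z0=.01,z1=.056,r=.05):
    s=(d>0)&(P[...,2]>z0)&(P[...,2]<z1)&(np.hypot(P[...,0]-c[0],P[...,1]-c[1])<r)
    q=P[s][:,:2]
    best=[]
    for a in np.arange(0,90,1.):
        t=np.radians(a); u=q@[np.cos(t),np.sin(t)]; w=q@[-np.sin(t),np.cos(t)]
        # concentration on lines: histogram peak
        h1=np.histogram(u,np.arange(u.min(),u.max()+.004,.002))[0].max(); h2=np.histogram(w,np.arange(w.min(),w.max()+.004,.002))[0].max()
        best.append((h1+h2 ,a))
    best.sort(reverse=True); return len(q),best[:5]
E
python3 - <<'E'
from fit import *
z=np.load('wjar.npz'); P,d,im=z['P'],z['d'],z['im']
print(capfit(P,d,im)); c=(.512,.2665)
print(bodyyaw(P,d,c),rect(P,(d>0)&(P[...,2]>.008)&(P[...,2]<.064)&(np.hypot(P[...,0]-c[0],P[...,1]-c[1])<.05)))
for n in ['scene','top']:
    im,d,P,_=grab(n); print(n,bodyyaw(P,d,c), capfit(P,d,im,c0=c))
    o=(im[...,2].astype(int)-im[...,0]>90)&(im[...,1].astype(int)-im[...,0]>30)&(im[...,2].astype(int)-im[...,1]>60)&(P[...,2]>.01)&(P[...,2]<.068)&(np.hypot(P[...,0]-c[0],P[...,1]-c[1])<.05)&(d>0)
    print('orange',o.sum(),P[o].mean(0) if o.sum() else 0)
E
```

```text
(array([0.512 , 0.2666]), np.float64(28.1051478284087), np.float64(29.46805186572093), 'vertex@', np.float64(5.4), np.float64(0.0020070334935537257), 'stripe', np.float64(-175.2), 78)
(678, [(np.int64(492), np.float64(84.0)), (np.int64(454), np.float64(85.0)), (np.int64(377), np.float64(83.0)), (np.int64(368), np.float64(81.0)), (np.int64(349), np.float64(82.0))]) (array([497.8, 258.8]), array([46.3, 77.8]), 29.2, 1149)
scene (470, [(np.int64(293), np.float64(85.0)), (np.int64(290), np.float64(84.0)), (np.int64(286), np.float64(83.0)), (np.int64(279), np.float64(86.0)), (np.int64(262), np.float64(82.0))]) (array([0.511 , 0.2692]), np.float64(28.201791839959103), np.float64(30.77822860759321), 'vertex@', np.float64(14.9), np.float64(0.09831864389064432), 'stripe', np.float64(-173.7), 5)
orange 0 0
top (115, [(np.int64(66), np.float64(83.0)), (np.int64(63), np.float64(82.0)), (np.int64(61), np.float64(84.0)), (np.int64(53), np.float64(85.0)), (np.int64(53), np.float64(81.0))]) (array([0.5101, 0.267 ]), np.float64(19.52829051393008), np.float64(30.904103489165934), 'vertex@', np.float64(6.5), np.float64(0.024208932477793477), 'stripe', np.float64(0.0), 0)
orange 0 0
```

Run:
```python
from h import *
T=lambda:round(get_state()['time'],1)
q=quat(np.radians(163.7))
ctrl.movep([.527,-.013,.12],q)
ctrl.movel([.527,-.013,.028],max_speed=.12)
ctrl.close_gripper(60); s=get_state(); print(T(),s['width'],s['contact_force'],s['gripper_force'])
ctrl.movel([.527,-.013,.17],max_speed=.2); s=get_state(); print(s['width'],s['tcp_pos'])
ctrl.movep([.479,-.284,.17],q); ctrl.movel([.479,-.284,.035],max_speed=.15)
ctrl.ungrasp(); ctrl.movel([.479,-.284,.17],max_speed=.25); print(T())
im,d,P,C=view((.53,-.015),.28,np.radians(100),'wbr'); print(T())
Z=P[...,2]; b=(d>0)&(np.abs(P[...,0]-.53)<.1)&(np.abs(P[...,1]+.015)<.07)
print('brace',rect(P,b&(Z>.018)&(Z<.028)),'floor',rect(P,b&(np.abs(P[...,0]-.53)<.04)&(np.abs(P[...,1]+.015)<.04)&(Z>.003)&(Z<.009)),np.median(Z[b&(Z>.018)&(Z<.028)]))
im,d=vision.grab_frame('top')[:2]; cv2.imwrite('pics/top1.png',im)
```

```text
5.3 0.02905114559834954 [-1.35726576  0.05870856  4.55463431] 59.83246386051178
0.028905079731020487 [ 0.5262183  -0.01304428  0.16895797]
9.6
11.0
brace (array([530.3, -15.5]), array([98.6, 98.3]), 86.9, 4212) floor (array([530.3, -16.4]), array([65. , 66.4]), 87.2, 3518) 0.02145687018655614
```

View pics/wbr.png

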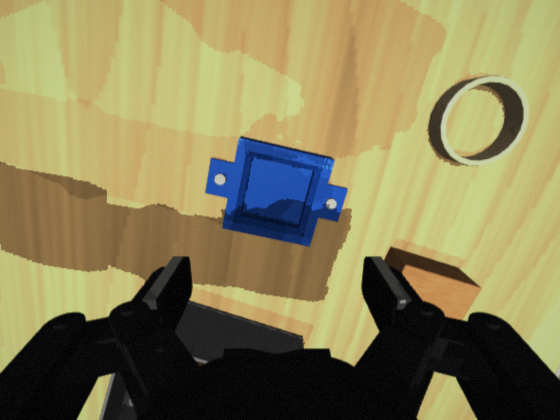

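View pics/top1.png

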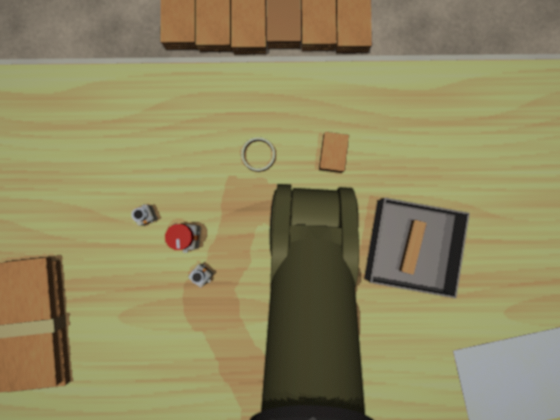

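The wrist view shows the block empty, with its pocket at (280,190). The top view shows the offcut in the bin at (413,247) and the tape and carton untouched. Next: the jar.

Run:
```python
from fit import *
T=lambda:round(get_state()['time'],1)
g=np.radians(50); 
im,d,P,C=view((.53,-.0155),.28,g,'wbr2'); Z=P[...,2]; b=(d>0)&(np.abs(P[...,0]-.53)<.1)&(np.abs(P[...,1]+.015)<.07)&(Z>.018)&(Z<.028)
rb=rect(P,b); print('brace',rb)
im,d,P,C=view((.512,.2665),.3,g,'wjar2'); cf=capfit(P,d,im,c0=(.512,.2665)); print(cf, bodyyaw(P,d,cf[0]))
print(T()); c=cf[0]
ok=np.hypot(c[0]-.512,c[1]-.2665)<.006; print(ok)
if ok:
    ctrl.movep([c[0],c[1],.16],quat(g)); ctrl.movel([c[0],c[1],.064],max_speed=.12)
    ctrl.close_gripper(80); s=get_state(); print(s['width'],s['contact_force'],s['wrist_torque'],s['gripper_force'],T())
    ctrl.movel([c[0],c[1],.17],max_speed=.15); s=get_state(); print(s['width'],s['contact_force'],T())
    for n in ['scene','top']:
        im,d,P,_=grab(n); print(n,bodyyaw(P,d,c,.11,.16))
    cv2.imwrite('pics/held.png',vision.grab_frame('scene')[0])
    np.save('c.npy',np.r_[c,rb[0]/1000])
```

```text
brace (array([530.3, -15.5]), array([98.5, 98.4]), 87.0, 4164)
(array([0.5126, 0.2671]), np.float64(28.13908919943385), np.float64(29.498283091088215), 'vertex@', np.float64(6.3), np.float64(0.014213635111449435), 'stripe', np.float64(-176.5), 152) (637, [(np.int64(564), np.float64(84.0)), (np.int64(540), np.float64(83.0)), (np.int64(488), np.float64(86.0)), (np.int64(459), np.float64(82.0)), (np.int64(440), np.float64(87.0))])
13.0
True
0.058996075702838754 [-2.70205045 -0.40164789  6.83525751] [-0.04387615  0.35380664  0.0337421 ] 84.01687413454056 14.6
0.05880090803124235 [-0.36175668 -0.39655858 -4.65890565] 15.4
scene (656, [(np.int64(438), np.float64(85.0)), (np.int64(427), np.float64(84.0)), (np.int64(422), np.float64(83.0)), (np.int64(388), np.float64(86.0)), (np.int64(366), np.float64(82.0))])
top (197, [(np.int64(127), np.float64(84.0)), (np.int64(125), np.float64(83.0)), (np.int64(111), np.float64(82.0)), (np.int64(104), np.float64(85.0)), (np.int64(87), np.float64(86.0))])
```

Run:
```python
from fit import *
T=lambda:round(get_state()['time'],1)
x0,y0,bx,by=np.load('c.npy'); q=quat(np.radians(53))
ctrl.movep([bx,by,.17],q)
im,d,P,_=grab('scene'); print(bodyyaw(P,d,(bx,by),.11,.16))
ctrl.movel([bx,by,.105],max_speed=.15); f0=np.array(get_state()['contact_force'])
for z in [.096,.090,.085,.080,.076,.073,.0705]:
    ctrl.movel([bx,by,z],max_speed=.06); s=get_state(); f=np.array(s['contact_force'])-f0; print(z,np.round(f,1),np.round(s['tcp_pos'],4),s['wrist_torque'].round(2) if hasattr(s['wrist_torque'],'round') else s['wrist_torque'])
    if np.abs(f).max()>15: break
print(T()); im,d,P,_=grab('scene'); cv2.imwrite('pics/seat.png',cv2.resize(im[140:290,190:390],None,fx=4,fy=4))
```

```text
(642, [(np.int64(474), np.float64(89.0)), (np.int64(459), np.float64(88.0)), (np.int64(422), np.float64(86.0)), (np.int64(412), np.float64(87.0)), (np.int64(387), np.float64(85.0))])
0.096 [ 1.  -0.5  0.1] [ 0.5303 -0.0154  0.0961] [ 0.02 -0.07  0.01]
0.09 [0.7 0.1 0.3] [ 0.5301 -0.0155  0.0897] [-0.03  0.03  0.02]
0.085 [ 0.2  0.2 -0.1] [ 0.5301 -0.0155  0.0847] [ 0.03  0.02 -0.  ]
0.08 [ 0.3 -0.5  0.3] [ 0.53   -0.0155  0.0796] [-0.03 -0.01 -0.02]
0.076 [ 1.  -0.7  0. ] [ 0.5301 -0.0155  0.0757] [ 0.09 -0.05  0.01]
0.073 [ 1.1 -0.8 -0.2] [ 0.5302 -0.0155  0.0728] [-0.03  0.01  0.01]
0.0705 [-2.   0.1  9.7] [ 0.5305 -0.0155  0.0712] [0.04 0.46 0.  ]
19.1
```

View pics/seat.png

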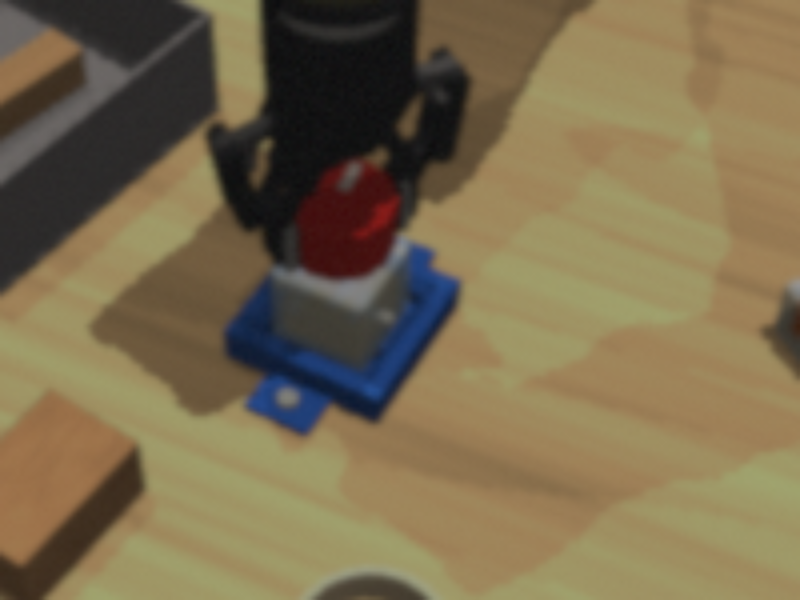

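The jar looks inside the pocket, with its cap at (350,225) in the crop. I'll confirm the height by depth, then unscrew in steps.

Run:
```python
from fit import *
T=lambda:round(get_state()['time'],1)
x0,y0,bx,by=np.load('c.npy')
def top(c):
    im,d,P,_=grab('scene'); s=(d>0)&(np.hypot(P[...,0]-c[0],P[...,1]-c[1])<.024)&(im[...,2]>100)&(im[...,1]<60)&(P[...,2]>.09)
    sh=(d>0)&(np.hypot(P[...,0]-c[0],P[...,1]-c[1])<.042)&(P[...,2]>.045)&(P[...,2]<.075)
    return s.sum(),np.percentile(P[s][:,2],[50,70,80,90,95]).round(4),np.percentile(P[sh][:,2],[50,90,98]).round(4)
print(top((bx,by)))
z=.0710
for a in range(5,80,8)if False else np.linspace(0,79,11)[1:]:
    ctrl.movep([bx,by,z],quat(np.radians(53+a))); s=get_state()
    print(round(a),np.round(s['wrist_torque'],2),np.round(s['contact_force'],1),np.round(s['tcp_pos'],4),round(s['width'],4))
    if np.abs(s['wrist_torque'][2])>1.5: break
print(T())
im,d,P,_=grab('scene'); cv2.imwrite('pics/turn.png',cv2.resize(im[140:290,190:390],None,fx=4,fy=4)); print(bodyyaw(P,d,(bx,by),.028,.062))
```

```text
(np.int64(5), array([0.1091, 0.1092, 0.1095, 0.1102, 0.1105]), array([0.0612, 0.0661, 0.0676]))
8 [ 0.32 -0.16  0.08] [0.2 1.8 1.1] [ 0.5309 -0.0152  0.0713] 0.0588
16 [ 0.32 -0.37  0.03] [1.1 1.6 1.6] [ 0.531  -0.0152  0.0712] 0.0594
24 [ 0.35 -0.38  0.03] [1.4 1.3 2. ] [ 0.5307 -0.0153  0.0712] 0.0588
32 [ 0.37 -0.27  0.1 ] [0.5 1.3 3.1] [ 0.5305 -0.0154  0.0711] 0.0588
40 [ 0.15 -0.13  0.05] [1.2 0.7 4.2] [ 0.5304 -0.0156  0.0712] 0.0593
47 [ 0.13 -0.01  0.07] [-0.8  1.1  7.2] [ 0.5305 -0.0157  0.0714] 0.0589
55 [0.09 0.03 0.04] [ 0.   0.  10.8] [ 0.5308 -0.0158  0.0717] 0.0592
63 [0.21 0.13 0.07] [-0.8  0.7 11.2] [ 0.5307 -0.0157  0.0717] 0.059
71 [0.17 0.01 0.05] [-0.9  0.6 10.4] [ 0.5307 -0.0156  0.0717] 0.0588
79 [0.18 0.06 0.06] [-0.5  0.5  9.5] [ 0.5308 -0.0156  0.0717] 0.0589
21.7
(359, [(np.int64(235), np.float64(1.0)), (np.int64(232), np.float64(0.0)), (np.int64(222), np.float64(89.0)), (np.int64(219), np.float64(3.0)), (np.int64(214), np.float64(2.0))])
```

View pics/turn.png

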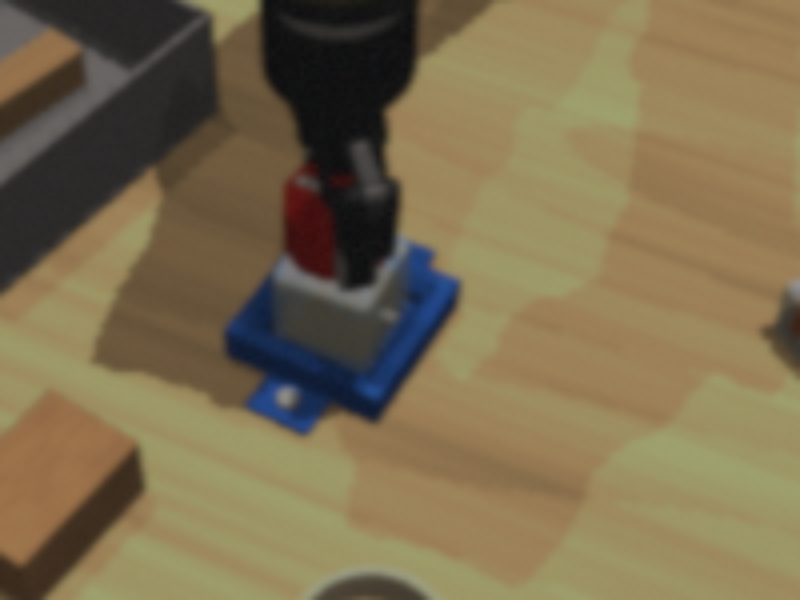

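The stripe, now at (300,182), points towards the mark side. The upward push rose around 50°, which fits the thread letting go there. Now lift.

Run:
```python
from fit import *
x0,y0,bx,by=np.load('c.npy')
for z in [.075,.080,.090,.105,.1215]:
    ctrl.movel([bx,by,z],max_speed=.05); s=get_state(); print(z,np.round(s['contact_force'],1),np.round(s['tcp_pos'],4),round(s['width'],4))
    if s['contact_force'][2]<-3.5: print('jar coming too?')
ctrl.pause(.5); print(get_state()['time'])
im,d,P,_=grab('scene'); cv2.imwrite('pics/lift.png',cv2.resize(im[120:290,190:390],None,fx=3.5,fy=3.5)); print(bodyyaw(P,d,(bx,by),.028,.062))
```

```text
0.075 [-1.2 -1.2  5.4] [ 0.53   -0.0157  0.0748] 0.0588
0.08 [ 1.2  0.1 -1.4] [ 0.53   -0.0155  0.0799] 0.0592
0.09 [-0.3 -0.1 -0.2] [ 0.5306 -0.0155  0.0904] 0.0588
0.105 [ 0.5 -0.1 -0.6] [ 0.5305 -0.0155  0.1054] 0.0588
0.1215 [-0.5  0.1 -1.3] [ 0.5305 -0.0155  0.1218] 0.0589
24.0167
(362, [(np.int64(244), np.float64(2.0)), (np.int64(227), np.float64(3.0)), (np.int64(214), np.float64(1.0)), (np.int64(207), np.float64(89.0)), (np.int64(203), np.float64(0.0))])
```

View pics/lift.png

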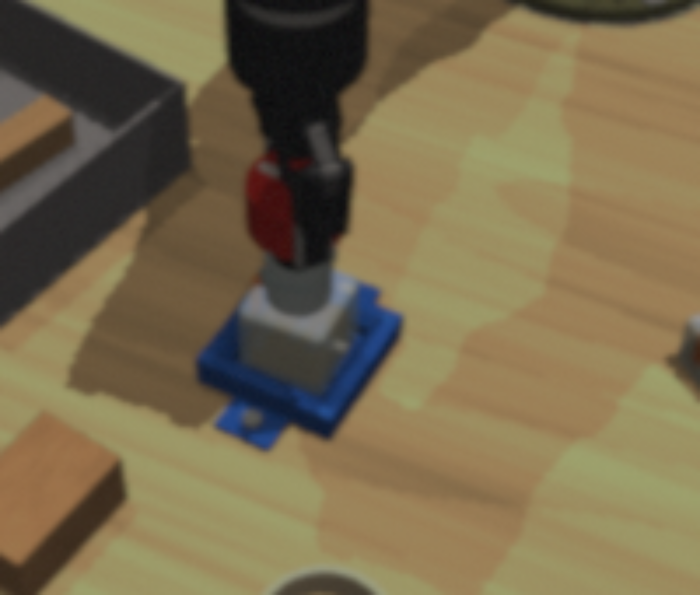

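The cap is free at (290,205), held above the neck at (300,285), and the jar is still seated in the block.

```bash
python3 -c "
from station import ticket; print(ticket.close_job())"
```

```text
the job is handed in; nothing more can be done
None
```

I handed the job in at about 24 s: the offcut is in the bin, the jar is seated upright in the block, and the unscrewed cap is held about 25 mm above the jar's mouth, though I stopped the turn at the mark position, about 30° after the thread seemed to let go.

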